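# Hang the chip tray on the dispenser's twin pins

## Task

The mahjong game is over: take the yellow chip tray by its handle and hang it by the holes in its two ears on the two upright red pins in front of the chip dispenser, lowering it onto both pins before letting go, so that it hangs level with both ears resting on the white arms. Leave the teal tray without holes and the teacup where they stand.

Things in the scene. Friction and masses are not known exactly. Their poses are not given: they have to be found in the camera images.
- chip_tray_handle (a point): Yellow open tray to hang, 80 (its x) x 100 (its y) x 45 mm high, 0.2 kg, z up. Point: centre of its white handle bar (grip here), 85 mm above its underside; bar along y, 100 long, 12 wide, 12 high, free below. At each y end a 5 mm thick ear, 44 wide, out to y = +/-97, with a 26 mm through hole at x = 0, y = +/-75; ear undersides 45 mm below the point. Symmetric: either end on either pin.
- pins (a point): Fixed dispenser: midpoint of its 2 red upright pins at the flat top of the 2 white arms, 100 mm above table. Pins at y = +/-75 mm: 8 mm thick, 26 high, top 10 tapered. Arms 24 wide run along x, from the board to 35 mm past the pins (-x); 126 mm gap between. Cream case 100 mm behind the pins (+x), mint board 165 mm behind, 270 high. Hung tray: y along this y, handle centre 45 mm above this point.
- plain_tray_handle (a point): Bystander: teal tray of the same form and size as the yellow one, but its ears are solid, without holes. Point: centre of its white handle bar, 85 mm above its underside.
- teacup: Bystander: white ceramic teacup without handle, 76 mm across the rim, 55 mm high, standing upright; origin at the centre of its underside.
Not all that is in view belongs to the job. What is shaped like the part that bears chip_tray_handle but blue is not meant.

How it is judged:
By the outcome, as a careful person would: the job done as asked, in the order asked, and still so for the second after the job is handed in, with the robot touching nothing.
It also fails if it takes over 40 s, if anything falls off the work surface, if the arm or the gripper's body presses on something with over 40 N, if the wrist force passes 120 N, or if a joint passes its speed limit or range.

## Robot

A 7-joint arm with a two-finger parallel gripper is mounted at the origin on the work surface. World frame = base frame: x ahead of the robot, y to its left, z up, the work surface at z = 0. Lengths are in mm, angles in rad, forces in N, time in s.
With the tool pointing down it reaches from about 400 to 875 mm from the base axis. Payload 4.4 kg.
Tool frame: the origin (TCP) lies at the very end of the fingers, on their centre line; the grasp point (between the pads) lies 19 mm behind it; z points along the fingers, x is the direction in which the jaws open and shut, and the axes are right-handed (so a half turn about z gives the same grasp; the last joint's range is limited). The gripper opens to 85 mm and grips with 20 to 120 N. Pads are 22 mm wide; open, the fingers measure 114 mm over their backs; the gripper's body (76 mm by 85 mm) begins 54 mm behind the grasp point. The pads swing forward as they close: fully open they stand 13 mm farther back than shut.
Start: joints at [1.267, 0.628, 0.038, 1.517, -0.027, 0.996, -0.02], TCP at [153.145, -631.716, 231.313] pointing down, gripper open.
Joint ranges: [-3.06, 3.06], [-0.37, 2.12], [-1.25, 1.32], [0.18, 2.47], [-1.1, 4.24], [0.23, 1.98], [-2.94, 2.94]. Speed limits (rad/s): [2.57, 2.57, 3.14, 3.14, 3.14, 3.14, 3.14].

## Interface

Orientations are given as [roll, pitch, yaw] about the fixed x, y, z axes, in that order (R = Rz(yaw) Ry(pitch) Rx(roll)).
In Python, from cell import telemetry, get_image, get_calibration, ctrl gives the robot as it stands. The module is installed in compiled form; this text tells all that it offers.
- The arm moves only by the tool arm_command, never from a script. Its arguments are lists of equal length, an entry for each row: "rot": the turn, a rotation vector about the world's x, y, z in degrees, a list of three; "slide": the shift along the world's x, y, z in mm, a list of three; "gripper": the finger opening in mm, from 0 to 85.4. A call has 1 to 5 rows; each row shifts and turns the pose as measured when the row begins; what a row does not reach is not made up. A row lasts 1/12 s, in which the tool goes at most 41.7 mm and 7.16 degrees, less where a joint would pass 70% of its speed; a pose out of reach is approached as far as the arm can. A call with a gripper value outside its range is refused whole. The fingers move at their own pace and stop on an object; the grip force is fixed at half the most. Time passes only in rows, so rows that do not move let the fingers close. It gives the time, the measured TCP pose, the force and the opening at its end, in the units of the state.
- telemetry.read_state(): the state, without advancing time (a new reading comes with each control period).
- get_image(name): name is "scene" or "top" or "wrist"; returns (picture, depth): 480x640x3 uint8, red, green, blue; 480x640 float32, mm along the optical axis (not along the pixel's ray), 0 where there is no reading.
- get_calibration(name): a dict with "fx", "fy", "cx", "cy" (pixels), "D" ([k1, k2, p1, p2, k3] as OpenCV has them; the pictures are not rectified), "xyz" and "attitude" of the camera in the world. Camera axes: x right, y up, looking along -z (the intrinsics and any distortion apply to the point x, -y, -z); pixel columns grow to the right and rows downward; lengths in mm; the calibration is good to about 2 mm. A picture is of the moment at which its call begins: read the wrist's pose just before it. get_calibration takes no time and is no camera call; for the wrist camera it gives the pose at the moment of the call.
- ctrl.finish_job(): hands the job in, once; it reports no verdict.
The state is a dict: "clock": time; "qpos": joint angles; "qd": joint speeds; "tau": joint torques, N m; "eef_pos": TCP position; "tool_rot": TCP orientation; "force": force on the tool from outside, world axes, zero at the start; "torque": the same for the moment, N m; "width": finger opening in mm.
Only numpy, scipy, OpenCV 4.12 (cv2) and the standard library are available. Lean on these libraries where they do the work, as an engineer would, in place of code of your own. Each camera call takes 0.05 s, during which the arm holds its last target.

## Working session

There is one attempt and no reset: what is moved stays moved. The work goes in short steps, Python scripts to look and compute and a tool call to move; the robot and the scene stay as the last step left them, time stands still between calls to the robot, and variables do not carry over. Pictures are saved under pics/ and viewed, and the job is handed in when it is done.

Besides the shell and the picture viewer there is one more tool, called as name(argument=value, ...), one argument or row to a line, values as JSON. arm_command: Moves the arm, as the interface text tells. Its arguments: {"type":"object","properties":{"rot":{"type":"array"},"slide":{"type":"array"},"gripper":{"type":"array"}},"required":["rot","slide","gripper"]}

```bash
mkdir -p pics; cat > h.py <<'E'
import numpy as np, cv2
from cell import telemetry, get_image, get_calibration, ctrl
from scipy.spatial.transform import Rotation as R
def grab(n,tag):
    c=get_calibration(n); p,d=get_image(n)
    cv2.imwrite(f'pics/{tag}.png',p[:,:,::-1]); np.savez(f'pics/{tag}.npz',p=p,d=d,c=np.array(c,dtype=object)); return p,d,c
def load(tag):
    z=np.load(f'pics/{tag}.npz',allow_pickle=True); return z['p'],z['d'],z['c'].item()
def rot(c):
    a=np.array(c['attitude'],float)
    return a if a.shape==(3,3) else R.from_euler('xyz',a).as_matrix()
def rays(c,uv):
    K=np.array([[c['fx'],0,c['cx']],[0,c['fy'],c['cy']],[0,0,1.]])
    n=cv2.undistortPoints(np.array(uv,float).reshape(-1,1,2),K,np.array(c['D'],float)).reshape(-1,2)
    return np.c_[n[:,0],-n[:,1],-np.ones(len(n))]@rot(c).T
def onplane(c,uv,z):
    r=rays(c,uv);o=np.array(c['xyz'],float); return o+r*((z-o[2])/r[:,2])[:,None]
def cloud(c,d,mask):
    v,u=np.nonzero(mask&(d>0)); r=rays(c,np.c_[u,v]); return np.array(c['xyz'])+r*d[v,u][:,None]
E
python3 - <<'E'
from h import *
for n in('scene','top','wrist'):
    p,d,c=grab(n,n+'0'); print(n,c)
print(telemetry.read_state())
E
```

```text
scene {'fx': 441.5182299891017, 'fy': 441.5182299891017, 'cx': 322.8271181063648, 'cy': 237.40499534032904, 'D': array([-0.03201425,  0.        ,  0.        ,  0.        ,  0.        ]), 'xyz': array([1029.27338883, -225.86388268,  658.23247007]), 'attitude': array([ 0.77594928, -0.01137845,  1.12358394])}
top {'fx': 549.1313572654568, 'fy': 549.1313572654568, 'cx': 313.32398848154696, 'cy': 233.4405459721141, 'D': array([0.00308295, 0.        , 0.        , 0.        , 0.        ]), 'xyz': array([ 477.80284645,   21.35906577, 1214.32679721]), 'attitude': array([ 0.06272184,  0.00202137, -1.59270782])}
wrist {'fx': 370.3343970760533, 'fy': 370.3343970760533, 'cx': 313.96190282201746, 'cy': 233.09102178269674, 'D': array([-0.06539819,  0.        ,  0.        ,  0.        ,  0.        ]), 'xyz': array([ 233.89243741, -610.90260781,  373.77049571]), 'attitude': array([-3.30458074e-01,  6.82783009e-04, -1.33273787e+00])}
{'clock': 0.15, 'qpos': array([ 1.26719153,  0.62914146,  0.03847572,  1.51810996, -0.02700039,
        0.99631085, -0.01998593]), 'qd': array([-0.00322255, -0.0030958 , -0.00166089, -0.00215328,  0.00126307,
       -0.0004893 , -0.00059007]), 'tau': array([ 1.56260634e-03, -5.63803875e+01,  1.22741964e+00, -1.93653202e+01,
        1.10794257e-02,  7.41981348e-03, -1.91988624e-05]), 'eef_pos': array([ 153.02800996, -631.25241501,  230.60485926]), 'tool_rot': array([ 3.14157018e+00,  1.45080760e-03, -1.33299915e+00]), 'force': array([ 0.25520875,  0.55250907, -0.02118261]), 'torque': array([-0.05215271, -0.05011263, -0.03944886]), 'width': 85.4851239918574}
```

View pics/scene0.png

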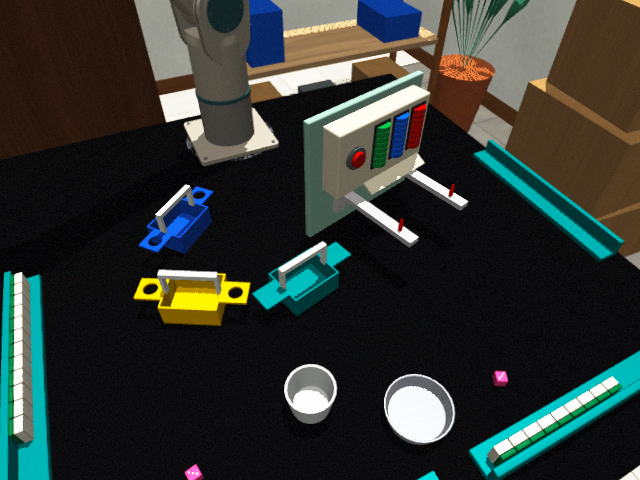

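View pics/top0.png

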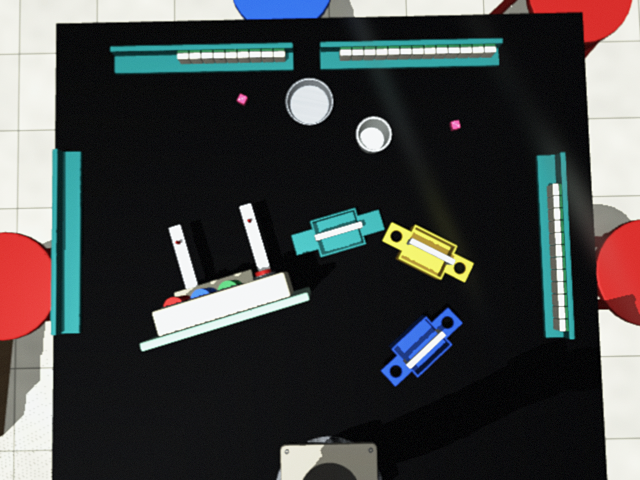

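View pics/wrist0.png

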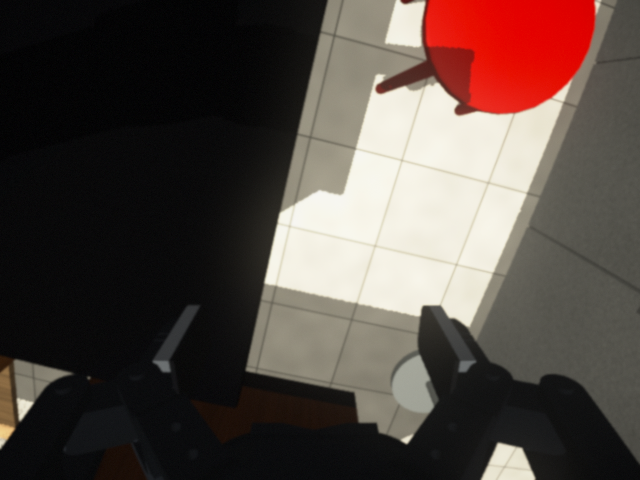

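The scene shows three trays with two ears each. In the top view, yellow with holes is at about (428,252), blue with holes at (422,347) and teal with solid ears at (338,232). Yellow fits the description. The red pins are at about (179,242) and (249,220). I'll confirm with a crop and measure.

```bash
cat > m.py <<'E'
from h import *
p,d,c=load('top0')
hsv=cv2.cvtColor(p,cv2.COLOR_RGB2HSV)
cv2.imwrite('pics/cropY.png',cv2.resize(p[200:300,360:500,::-1],None,fx=5,fy=5,interpolation=cv2.INTER_CUBIC))
cv2.imwrite('pics/cropP.png',cv2.resize(p[190:360,130:320,::-1],None,fx=4,fy=3.5,interpolation=cv2.INTER_CUBIC))
Y=((hsv[...,0]>20)&(hsv[...,0]<35)&(hsv[...,1]>120)&(hsv[...,2]>60)).astype(np.uint8); Y[:, :360]=0; Y[:,500:]=0;Y[:200]=0;Y[300:]=0
cs,h=cv2.findContours(Y,cv2.RETR_CCOMP,cv2.CHAIN_APPROX_NONE)
for k,q in enumerate(cs):
    a=cv2.contourArea(q)
    if a>40: print('Y',h[0][k][3],a,cv2.minAreaRect(q))
    if h[0][k][3]>=0 and 60<a<400 :
        e=cv2.fitEllipse(q); print('   hole',e[0],onplane(c,[e[0]],42.5).round(1))
W=(hsv[...,1]<60)&(hsv[...,2]>150); Wh=np.zeros_like(W); Wh[215:275,395:465]=W[215:275,395:465]
n,l,s,ce=cv2.connectedComponentsWithStats(Wh.astype(np.uint8)); 
for i in range(1,n):
    if s[i,4]>30:
        q=np.argwhere(l==i)[:,::-1].astype(np.float32); r=cv2.minAreaRect(q); print('bar',s[i,4],r); print(onplane(c,[ce[i]],91).round(1), onplane(c,cv2.boxPoints(r),91).round(1), np.median(cloud(c,d,l==i),0))
Rm=((hsv[...,0]<8)|(hsv[...,0]>172))&(hsv[...,1]>120)&(hsv[...,2]>60)
n,l,s,ce=cv2.connectedComponentsWithStats(Rm.astype(np.uint8))
for i in range(1,n):
    if 130<ce[i][0]<300 and 190<ce[i][1]<300: print('red',s[i],ce[i],onplane(c,[ce[i]],113).round(1),np.median(cloud(c,d,l==i),0) )
E
python3 m.py
```

```text
Y -1 2885.0 ((427.50006103515625, 252.00003051757812), (93.91485595703125, 39.80200958251953), 26.56505012512207)
Y 0 96.5 ((459.25006103515625, 267.7500305175781), (11.31370735168457, 10.60660171508789), 45.0)
   hole (459.2491760253906, 267.5655212402344) [[ 471.8 -286.8   42.5]]
Y 0 453.5 ((430.800048828125, 251.9000244140625), (53.21841049194336, 11.627553939819336), 26.56505012512207)
Y 0 94.0 ((395.50006103515625, 236.00003051757812), (10.60660171508789, 10.60660171508789), 45.0)
   hole (395.6347351074219, 235.8682098388672) [[ 542.4 -153.6   42.5]]
bar 326 ((431.9901123046875, 251.0193328857422), (49.19117736816406, 6.686178207397461), 27.121305465698242)
[[ 507.1 -219.4   91. ]] [[ 524.9 -172.4   91. ]
 [ 537.  -179.    91. ]
 [ 489.2 -266.8   91. ]
 [ 477.2 -260.2   91. ]] [ 507.08599737 -221.02258663   90.61476309]
red [248 220   3   2   6] [249.  220.5] [[575.9 150.9 113. ]] [575.09334613 150.0196856  120.28184204]
red [176 241   4   3   8] [177.25 242.  ] [[535.8 295.6 113. ]] [535.39481157 294.12795061 119.01530389]
red [255 269  16   8  66] [262.09090909 272.15151515] [[471.7 126.3 113. ]] [472.4251887  117.20262651 207.66059273]
red [182 296   1   1   1] [182. 296.] [[427.7 286.8 113. ]] [431.45564045 266.97781277 195.40562001]
red [188 296   1   1   1] [188. 296.] [[427.4 274.9 113. ]] [429.8130846  262.94353257 164.80735512]
red [186 298   3   1   3] [187. 298.] [[423.5 276.9 113. ]] [427.11315833 259.39431991 185.93975026]
```

View pics/cropY.png

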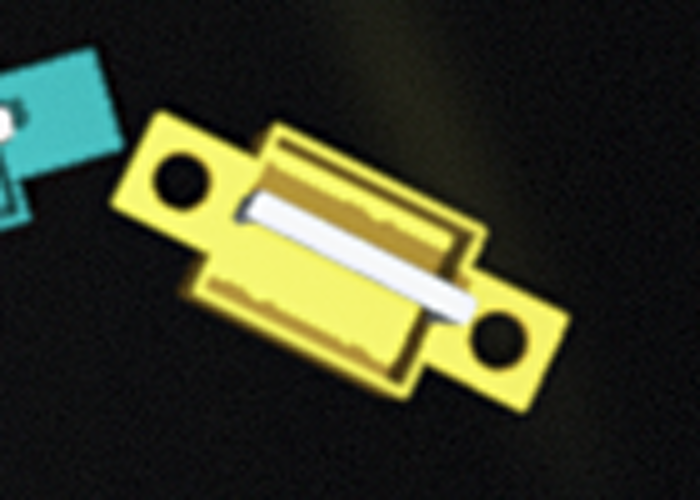

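View pics/cropP.png

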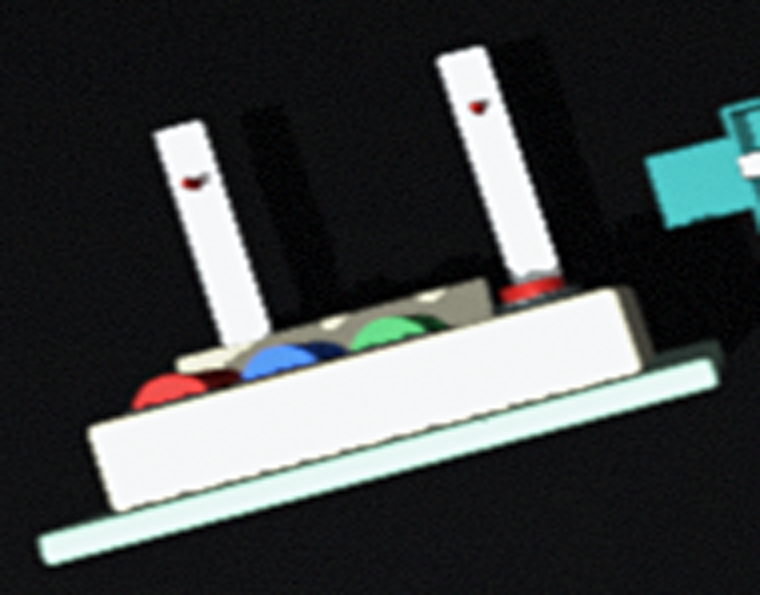

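The crop confirms it: a yellow tray with an open white bar and holes in both ears, at about (396,236) and (459,268) px. I'm moving above it. The bar direction is about 62°, so the tool has to turn about +48.5° in z.

arm_command(
  rot=[
    [0,0,4],
    [0,0,4],
    [0,0,4],
    [0,0,4],
    [0,0,4],
  ],
  slide=[
    [24,28,0],
    [24,28,0],
    [24,28,0],
    [24,28,0],
    [24,28,0],
  ],
  gripper=[85,85,85,85,85],
)

```text
clock: 0.57
eef_pos: [265.3, -492.9, 228.2]
tool_rot: [3.133, -0.0, -0.988]
force: [0.4, 0.0, 1.2]
width: 84.7
```

arm_command(
  rot=[
    [0,0,4],
    [0,0,4],
    [0,0,4],
    [0,0,4],
    [0,0,4],
  ],
  slide=[
    [24,28,0],
    [24,28,0],
    [24,28,0],
    [24,28,0],
    [24,28,0],
  ],
  gripper=[85,85,85,85,85],
)

```text
clock: 0.98
eef_pos: [388.8, -344.8, 227.8]
tool_rot: [3.133, 0.001, -0.622]
force: [-0.0, -0.3, -0.6]
width: 85.2
```

arm_command(
  rot=[
    [0,0,2],
    [0,0,2],
    [0,0,2],
    [0,0,1],
    [0,0,0],
  ],
  slide=[
    [27,28,0],
    [27,28,0],
    [27,28,0],
    [26,28,0],
    [10,10,0],
  ],
  gripper=[85,85,85,85,85],
)

```text
clock: 1.4
eef_pos: [512.6, -210.4, 227.8]
tool_rot: [3.136, 0.001, -0.485]
force: [0.4, 0.0, -0.6]
width: 85.0
```

```bash
python3 - <<'E'
from h import *
grab('wrist','w1'); s=telemetry.read_state(); print(s['eef_pos'],np.degrees(s['tool_rot']))
E
```

```text
[ 513.61432534 -209.27435543  227.73184535] [ 1.79764631e+02  4.05511730e-02 -2.76843706e+01]
```

View pics/w1.png

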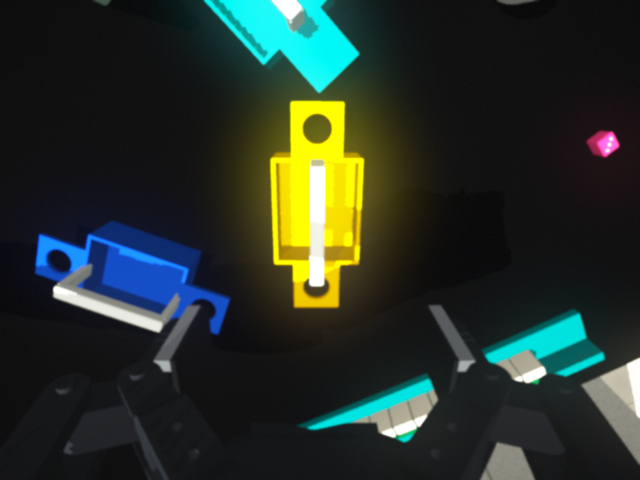

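The wrist view shows the yellow tray between the fingers, nearly aligned. Its bar runs from (317,162) to (317,288), with the holes at (317,128) and (317,287). I'll cross-check the bar position in this view.

```bash
python3 - <<'E'
from h import *
p,d,c=load('w1')
hsv=cv2.cvtColor(p,cv2.COLOR_RGB2HSV)
W=((hsv[...,1]<60)&(hsv[...,2]>130)); m=np.zeros_like(W); m[150:300,295:340]=W[150:300,295:340]
q=np.argwhere(m)[:,::-1].astype(np.float32); r=cv2.minAreaRect(q); print(r); b=onplane(c,cv2.boxPoints(r),91); print(b.round(1),b.mean(0)); 
P=cloud(c,d,m); P=P[(P[:,2]>80)]; print(len(P),np.median(P,0),P.max(0),P.min(0))
v=np.linalg.svd(P[:,:2]-P[:,:2].mean(0))[2][0]; print(np.degrees(np.arctan2(v[1],v[0])))
Y=(hsv[...,0]>15)&(hsv[...,0]<35)&(hsv[...,1]>150)&(hsv[...,2]>120)
cs,h=cv2.findContours(Y.astype(np.uint8),cv2.RETR_CCOMP,cv2.CHAIN_APPROX_NONE)
for k,q in enumerate(cs):
    if h[0][k][3]>=0 and cv2.contourArea(q)>100 and len(q)>5: e=cv2.fitEllipse(q);print(e,onplane(c,[e[0]],42.5))
E
```

```text
((316.5, 223.5), (125.0, 15.0), 90.0)
[[ 529.3 -169.    91. ]
 [ 539.3 -174.3   91. ]
 [ 491.3 -267.2   91. ]
 [ 480.2 -261.3   91. ]] [ 510.01288318 -217.96239128   91.        ]
1716 [ 511.87172899 -214.56694074   91.79657299] [ 536.95831199 -173.30090153   94.30642538] [ 481.24039084 -265.91700754   81.46273379]
-118.00964705433252
((316.58587646484375, 235.2071075439453), (20.308305740356445, 205.97821044921875), 0.5207281112670898) [[ 499.13669974 -239.45931915   42.5       ]]
((316.68988037109375, 128.0862579345703), (27.75882911682129, 28.4183349609375), 178.7170867919922) [[ 544.4796219  -153.07892813   42.5       ]]
```

arm_command(
  rot=[
    [0,0,0],
    [0,0,0],
    [0,0,0],
    [0,0,0],
    [0,0,0],
  ],
  slide=[
    [-5,-9,-20],
    [0,0,-30],
    [0,0,-30],
    [0,0,-30],
    [0,0,-20],
  ],
  gripper=[85,85,85,70,60],
)

```text
clock: 1.87
eef_pos: [514.4, -217.3, 98.3]
tool_rot: [3.14, -0.014, -0.477]
force: [-0.1, -0.6, -0.6]
width: 63.5
```

arm_command(
  rot=[
    [0,0,0],
    [0,0,0],
    [0,0,0],
  ],
  slide=[
    [-5,-2,-16],
    [0,0,-10],
    [0,0,0],
  ],
  gripper=[60,60,60],
)

```text
clock: 2.12
eef_pos: [505.3, -219.1, 66.1]
tool_rot: [3.138, -0.004, -0.477]
force: [0.0, -0.5, 0.4]
width: 60.0
```

```bash
python3 - <<'E'
from h import *
grab('wrist','w2'); s=telemetry.read_state(); print(s['eef_pos'],np.degrees(s['tool_rot']),s['force'])
E
```

```text
[ 505.40026515 -219.35855601   66.93377604] [179.77305669  -0.28099849 -27.35995241] [-1.07202639  0.18464653 -0.32763715]
```

View pics/w2.png

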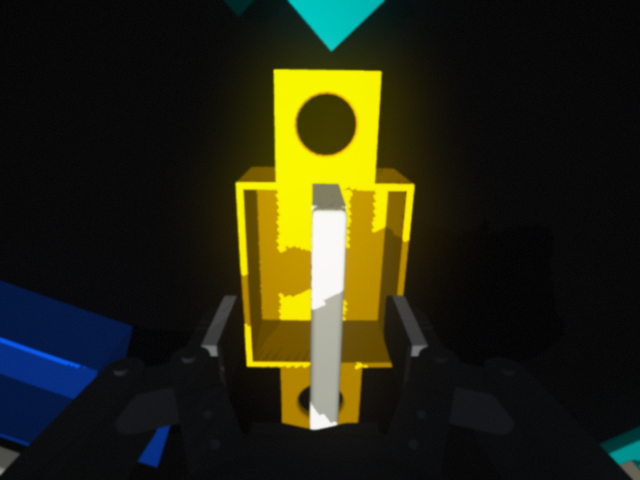

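The bar (column 327) sits a few mm right of the finger centre (about column 315). I'll shift a little and then close.

arm_command(
  rot=[
    [0,0,-0.5],
    [0,0,0],
    [0,0,0],
    [0,0,0],
    [0,0,0],
  ],
  slide=[
    [3,-2,-1],
    [0,0,0],
    [0,0,0],
    [0,0,0],
    [0,0,0],
  ],
  gripper=[50,30,12,5,5],
)

```text
clock: 2.58
eef_pos: [511.9, -222.8, 70.0]
tool_rot: [3.139, -0.012, -0.488]
force: [0.5, 0.0, -2.8]
width: 10.7
```

arm_command(
  rot=[
    [0,0,0],
    [0,0,0],
    [0,0,0],
    [0,0,0],
    [0,0,0],
  ],
  slide=[
    [0,0,0],
    [0,0,0],
    [0,0,0],
    [0,0,0],
    [0,0,0],
  ],
  gripper=[5,5,5,5,5],
)

```text
clock: 3.0
eef_pos: [511.9, -222.7, 70.4]
tool_rot: [3.139, -0.013, -0.488]
force: [0.0, 0.1, -3.3]
width: 10.8
```

arm_command(
  rot=[
    [0,0,0],
    [0,0,0],
    [0,0,0],
    [0,0,0],
    [0,0,0],
  ],
  slide=[
    [0,0,10],
    [0,0,20],
    [0,0,30],
    [0,0,30],
    [0,0,30],
  ],
  gripper=[5,5,5,5,5],
)

```text
clock: 3.42
eef_pos: [505.4, -220.0, 189.5]
tool_rot: [3.137, 0.005, -0.486]
force: [-0.3, -0.6, -3.0]
width: 10.6
```

arm_command(
  rot=[
    [0,0,0],
    [0,0,0],
    [0,0,0],
  ],
  slide=[
    [0,0,20],
    [0,0,10],
    [0,0,0],
  ],
  gripper=[5,5,5],
)

```text
clock: 3.67
eef_pos: [508.5, -220.8, 229.8]
tool_rot: [3.138, -0.008, -0.486]
force: [0.2, -0.5, -1.9]
width: 10.4
```

```bash
python3 - <<'E'
from h import *
grab('wrist','w3'); grab('scene','s3');s=telemetry.read_state(); print(s['eef_pos'],np.degrees(s['tool_rot']),s['force'],s['torque'],s['width'])
E
```

```text
[ 507.31332054 -220.52025672  227.39303538] [179.78597371  -0.26504313 -27.85876918] [ 0.22890261 -0.15087845 -3.34589989] [-0.01734163  0.04638416 -0.01784101] 10.815784569855007
```

View pics/w3.png

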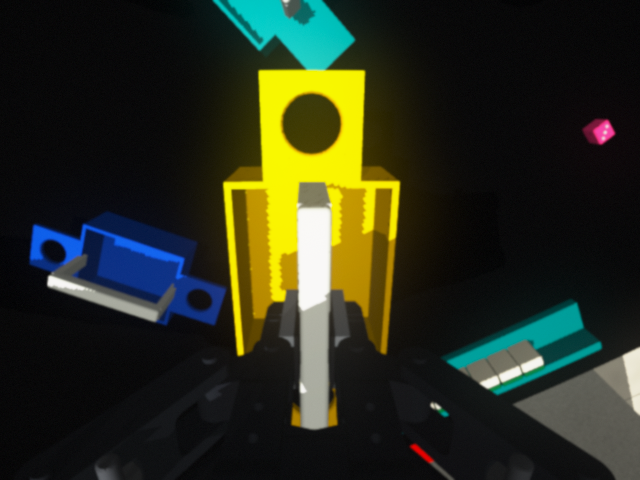

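View pics/s3.png

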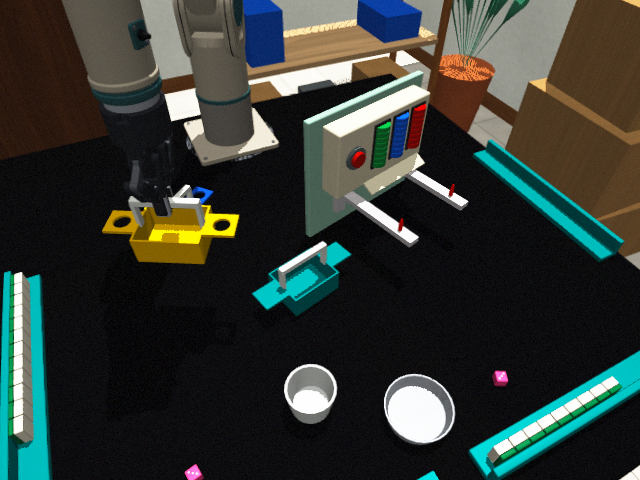

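The tray is held level in both views: the wrist view has its hole at (311,123) and the bar at about x=314. The scene view shows it clear of everything. Next I'll measure the pins from two views (scene (401,225) and (451,190)) and the hole relative to the tool.

```bash
python3 - <<'E'
from h import *
def red(tag,box):
    p,d,c=load(tag);hsv=cv2.cvtColor(p,cv2.COLOR_RGB2HSV)
    m=((hsv[...,0]<8)|(hsv[...,0]>172))&(hsv[...,1]>120)&(hsv[...,2]>50)
    u0,v0,u1,v1=box; mm=np.zeros_like(m);mm[v0:v1,u0:u1]=m[v0:v1,u0:u1]
    return np.argwhere(mm)[:,::-1],c,d,mm
def tri(c1,a,c2,b):
    o1,o2=np.array(c1['xyz']),np.array(c2['xyz']); r1=rays(c1,[a])[0];r2=rays(c2,[b])[0]
    s=np.linalg.lstsq(np.c_[r1,-r2],o2-o1,rcond=None)[0]; A=o1+s[0]*r1;B=o2+s[1]*r2; return (A+B)/2,np.linalg.norm(A-B)
for sb,tb in (((393,212,410,238),(240,212,258,228)),((443,178,460,200),(170,234,188,250))):
    q,c,d,m=red('scene0',sb); q2,c2,_,_=red('top0',tb)
    print('scene rows',q[:,1].min(),q[:,1].max(),q.mean(0),'top',q2.mean(0))
    bot=q[q[:,1]>=q[:,1].max()-1].mean(0); top=q[q[:,1]<=q[:,1].min()+1].mean(0)
    print(' base on z100',onplane(c,[bot],100).round(1),'top on z126',onplane(c,[top],126).round(1),'mid113',onplane(c,[q.mean(0)],113).round(1),'tri',tri(c,top,c2,q2.mean(0)))
    print(' depth',np.median(cloud(c,d,m),0).round(1))
# arms direction & end from top depth
p,d,c=load('top0')
for box in((160,220,200,290),(235,200,275,270)):
    m=np.zeros(d.shape,bool);m[box[1]:box[3],box[0]:box[2]]=1
    P=cloud(c,d,m);P=P[(P[:,2]>90)&(P[:,2]<108)]; r=cv2.minAreaRect(P[:,:2].astype(np.float32));print('arm',r,P[:,2].mean())
# hole in tool
p,d,c=load('w3');hsv=cv2.cvtColor(p,cv2.COLOR_RGB2HSV)
Y=(hsv[...,0]>15)&(hsv[...,0]<35)&(hsv[...,1]>150)&(hsv[...,2]>100)
m=np.zeros_like(Y);m[75:175,262:362]=Y[75:175,262:362];m[80:165,275:345]&=Y[80:165,275:345]
P=cloud(c,d,m);print('ear z',np.percentile(P[:,2],[5,50,95]))
zz=np.median(P[:,2])
cs,h=cv2.findContours(Y.astype(np.uint8),cv2.RETR_CCOMP,cv2.CHAIN_APPROX_NONE)
for k,q in enumerate(cs):
    if h[0][k][3]>=0 and 1000<cv2.contourArea(q)<5000: e=cv2.fitEllipse(q);print(e,onplane(c,[e[0]],zz))
A=np.c_[P[:,:2]-P[:,:2].mean(0),np.ones(len(P))];print('tilt',np.linalg.lstsq(A,P[:,2],rcond=None)[0])
# scene holes
p,d,c=load('s3');hsv=cv2.cvtColor(p,cv2.COLOR_RGB2HSV)
Y=(hsv[...,0]>18)&(hsv[...,0]<35)&(hsv[...,1]>120)&(hsv[...,2]>100)
cs,h=cv2.findContours(Y.astype(np.uint8),cv2.RETR_CCOMP,cv2.CHAIN_APPROX_NONE)
for k,q in enumerate(cs):
    if h[0][k][3]>=0 and cv2.contourArea(q)>80: e=cv2.fitEllipse(q);print('scene',cv2.contourArea(q),e,onplane(c,[e[0]],zz))
E
```

```text
scene rows 218 230 [400.6875     223.91666667] top [249.  220.5]
 base on z100 [[578.3 151.5 100. ]] top on z126 [[578.  152.3 126. ]] mid113 [[577.9 152.2 113. ]] tri (array([576.02402186, 151.32644466, 124.71132583]), np.float64(4.126237485152638))
 depth [580.2 149.7 113.8]
scene rows 184 195 [451.54166667 189.64583333] top [177.25 242.  ]
 base on z100 [[537.2 296.4 100. ]] top on z126 [[538.1 295.3 126. ]] mid113 [[537.9 295.5 113. ]] tri (array([536.36502126, 294.33396211, 124.95976832]), np.float64(3.991120377768847))
 depth [539.7 293.9 111.9]
arm ((505.37835693359375, 286.4993896484375), (133.79478454589844, 27.961660385131836), 17.308523178100586) 99.59635208121158
arm ((543.5310668945312, 141.96578979492188), (139.1923370361328, 24.625022888183594), 15.539673805236816) 99.62652681099448
ear z [205.47093116 206.91419291 208.10840708]
((311.1315612792969, 123.06085205078125), (57.79398727416992, 59.62934112548828), 177.94161987304688) [[ 543.15354157 -151.81905647  206.91419291]]
tilt [6.91515588e-02 2.98053590e-01 2.03847734e+02]
scene 149.5 ((221.25967407226562, 225.0854949951172), (11.256365776062012, 17.249813079833984), 80.93681335449219) [[ 546.23031014 -154.04616611  206.91419291]]
scene 152.0 ((121.86770629882812, 221.65762329101562), (10.433915138244629, 18.864246368408203), 73.24472045898438) [[ 476.71907887 -285.79366561  206.91419291]]
```

Pin midpoint is about (557,223), direction 105.6°. The tray centre is about 2 mm from the TCP, so I need to move about (+49,+444) mm and turn +43.4°. I'm carrying it across, bowing outward away from the board.

arm_command(
  rot=[
    [0,0,1],
    [0,0,2],
    [0,0,2],
    [0,0,2],
    [0,0,2],
  ],
  slide=[
    [6,12,2],
    [9,20,2],
    [10,22,1],
    [10,22,0],
    [10,22,0],
  ],
  gripper=[5,5,5,5,5],
)

```text
clock: 4.18
eef_pos: [547.3, -122.2, 226.6]
tool_rot: [3.132, 0.008, -0.331]
force: [1.2, -0.3, -3.3]
width: 10.7
```

arm_command(
  rot=[
    [0,0,2],
    [0,0,2],
    [0,0,2],
    [0,0,2],
    [0,0,2],
  ],
  slide=[
    [8,22,0],
    [6,22,0],
    [6,22,0],
    [4,22,0],
    [2,22,0],
  ],
  gripper=[5,5,5,5,5],
)

```text
clock: 4.6
eef_pos: [572.4, 0.7, 219.1]
tool_rot: [3.135, 0.021, -0.139]
force: [0.1, 0.5, -2.7]
width: 10.6
```

arm_command(
  rot=[
    [0,0,2],
    [0,0,2],
    [0,0,2],
    [0,0,2],
    [0,0,2],
  ],
  slide=[
    [0,22,0],
    [0,22,0],
    [0,22,0],
    [0,22,0],
    [0,22,0],
  ],
  gripper=[5,5,5,5,5],
)

```text
clock: 5.02
eef_pos: [567.3, 123.2, 211.2]
tool_rot: [3.137, 0.036, 0.054]
force: [0.2, -1.5, -3.3]
width: 10.5
```

arm_command(
  rot=[
    [0,-0.5,2.5],
    [0,-0.5,2.5],
    [0,-0.5,2.5],
    [0,-0.5,2],
    [0,0,0],
  ],
  slide=[
    [0,22,3],
    [0,22,3],
    [-2,22,3],
    [-2,15,2],
    [-2,0,0],
  ],
  gripper=[5,5,5,5,5],
)

```text
clock: 5.43
eef_pos: [553.3, 221.1, 214.6]
tool_rot: [3.139, 0.015, 0.246]
force: [-1.1, 1.3, -3.3]
width: 10.6
```

```bash
python3 - <<'E'
from h import *
s=telemetry.read_state(); print(s['eef_pos'],np.degrees(s['tool_rot']),s['force'],s['torque'],s['width'])
E
```

```text
[553.29811469 221.12318141 214.56995171] [179.85869914   0.83611375  14.08611284] [-1.09809085  1.32458771 -3.2859512 ] [ 0.09248391  0.00168213 -0.01313376] 10.623907062500532
```

arm_command(
  rot=[
    [0.2,-0.8,1.4],
    [0,0,0],
    [0,0,0],
  ],
  slide=[
    [3,2,-10],
    [0,0,-10],
    [0,0,0],
  ],
  gripper=[5,5,5],
)

```text
clock: 5.68
eef_pos: [552.4, 225.5, 190.6]
tool_rot: [3.139, 0.007, 0.276]
force: [0.7, -0.8, -3.2]
width: 10.8
```

```bash
python3 - <<'E'
from h import *
for n in('wrist','scene','top'): grab(n,n[0]+'5')
s=telemetry.read_state(); print(s['clock'],s['eef_pos'],np.degrees(s['tool_rot']),s['force'],s['torque'],s['width'])
E
```

```text
5.8333 [554.34768935 225.62458696 192.89059196] [1.79898188e+02 1.54846374e-01 1.57247007e+01] [ 0.66585082  0.71676964 -1.58113568] [-0.0680111  -0.03650482 -0.05264712] 10.70730211630486
```

View pics/w5.png

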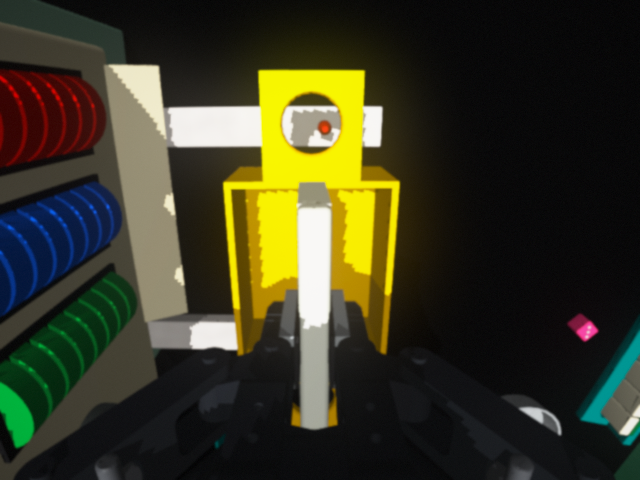

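View pics/s5.png

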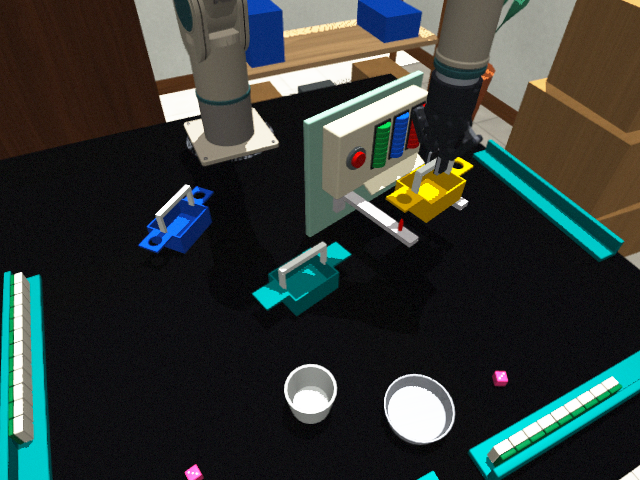

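View pics/t5.png

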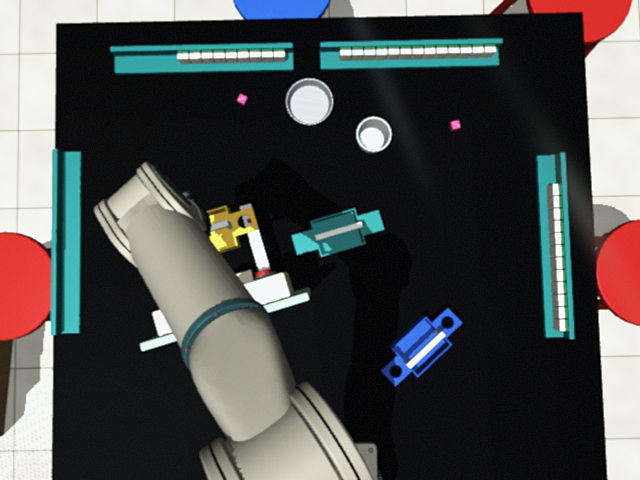

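The wrist view shows the pin at (324,128) inside the far hole (centre (311,123)). The arm clears the board. I'll work out the residual offsets for both holes.

```bash
cat > off.py <<'E'
from h import *
import sys
t=sys.argv[1]; zt=float(sys.argv[2])  # tcp z
zz=zt-20.5
def holes(tag,lo,hi,vmin=100):
    p,d,c=load(tag);hsv=cv2.cvtColor(p,cv2.COLOR_RGB2HSV)
    Y=(hsv[...,0]>15)&(hsv[...,0]<35)&(hsv[...,1]>120)&(hsv[...,2]>vmin)
    cs,h=cv2.findContours(Y.astype(np.uint8),cv2.RETR_CCOMP,cv2.CHAIN_APPROX_NONE)
    for k,q in enumerate(cs):
        if h[0][k][3]>=0 and lo<cv2.contourArea(q)<hi and len(q)>5:
            e=cv2.fitEllipse(q); print(tag,'hole',np.round(e[0],1),np.round(e[1],1),onplane(c,[e[0]],zz).round(1))
    return hsv,c
hsv,c=holes('w'+t,800,6000)
m=((hsv[...,0]<10)|(hsv[...,0]>172))&(hsv[...,1]>120)&(hsv[...,2]>60)
mm=np.zeros_like(m);mm[80:170,270:360]=m[80:170,270:360];q=np.argwhere(mm)[:,::-1];print('wrist pin',q.mean(0),len(q),onplane(c,[q.mean(0)],121).round(1),'far pin in scene (537.5,295.9) top (535.5,294.7)')
holes('s'+t,60,600)
hsv,c=holes('t'+t,50,400); print('near pin scene (578,152) top(575.5,150.5)')
E
python3 off.py 5 192.9
```

```text
w5 hole [310.9 123. ] [59.3 60.2] [[529.7 299.9 172.4]]
wrist pin [323.57843137 126.35294118] 102 [[536.8 297.8 121. ]] far pin in scene (537.5,295.9) top (535.5,294.7)
t5 hole [244.2 221. ] [14.4 14.5] [[569.9 153.2 172.4]]
near pin scene (578,152) top(575.5,150.5)
```

Both holes agree: shift about (+6,−2.5). I'll descend partway and correct.

arm_command(
  rot=[
    [0,0,0],
    [0,0,0],
    [0,0,0],
  ],
  slide=[
    [6,-2.5,-8],
    [0,0,-8],
    [0,0,0],
  ],
  gripper=[5,5,5],
)

```text
clock: 6.08
eef_pos: [562.5, 221.3, 176.6]
tool_rot: [3.139, 0.001, 0.271]
force: [-0.4, -0.1, -2.5]
width: 10.5
```

```bash
python3 - <<'E'
from h import *
for n in('wrist','scene','top'): grab(n,n[0]+'6')
s=telemetry.read_state(); print(s['clock'],s['eef_pos'],np.degrees(s['tool_rot']),s['force'],s['torque'],s['width'])
p=load('s6')[0]; q=cv2.resize(p[140:260,330:490,::-1],None,fx=4,fy=4); cv2.imwrite('pics/s6c.png',q)
import subprocess;print(subprocess.run(['python3','off.py','6',str(s['eef_pos'][2])],capture_output=True,text=True).stdout)
E
```

```text
6.2333 [563.02062182 221.8829256  178.00720506] [ 1.79872626e+02 -8.31846910e-02  1.55324807e+01] [ 0.3590482   0.3461317  -2.26183594] [ 0.0586381  -0.076069    0.00935126] 10.497696790646074
w6 hole [310.9 122.3] [59.5 60.7] [[540.2 296.1 157.5]]
wrist pin [306.66037736 116.22641509] 53 [[537.4 296.9 121. ]] far pin in scene (537.5,295.9) top (535.5,294.7)
t6 hole [247.2 216.7] [14.2 14.9] [[579.3 149.  157.5]]
near pin scene (578,152) top(575.5,150.5)
```

View pics/s6c.png

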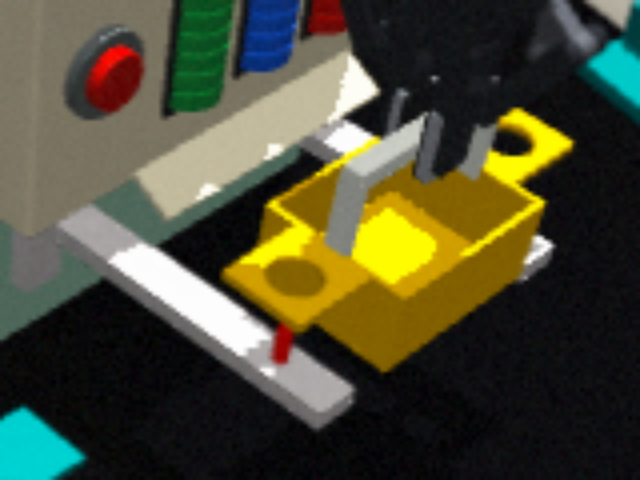

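Now (−3,+1) is left over. I'll correct it and descend to just above the pin tops.

arm_command(
  rot=[
    [0,0,0],
    [0,0,0],
    [0,0,0],
  ],
  slide=[
    [-3,1.2,-8],
    [0,0,-8],
    [0,0,0],
  ],
  gripper=[5,5,5],
)

```text
clock: 6.48
eef_pos: [560.2, 223.6, 161.6]
tool_rot: [3.14, -0.004, 0.271]
force: [-0.5, -0.1, -2.2]
width: 10.5
```

```bash
cat > look.py <<'E'
from h import *
import sys,subprocess
t=sys.argv[1]
for n in('wrist','scene','top'): grab(n,n[0]+t)
s=telemetry.read_state(); print(s['clock'],s['eef_pos'].round(1),np.degrees(s['tool_rot']).round(2),s['force'].round(1),s['torque'].round(2),s['width'])
a=cv2.resize(load('s'+t)[0][140:260,370:490,::-1],(400,400)); b=cv2.resize(load('w'+t)[0][60:260,220:420,::-1],(400,400))
cv2.imwrite(f'pics/c{t}.png',np.hstack([a,b]))
print(subprocess.run(['python3','off.py',t,str(s['eef_pos'][2])],capture_output=True,text=True).stdout)
E
python3 look.py 7
```

```text
6.6333 [560.9 224.2 163. ] [179.94  -0.31  15.52] [-0.1 -0.3 -3. ] [-0.03 -0.02  0.  ] 10.852770938412686
w7 hole [311.3 123. ] [59.  59.8] [[538.2 298.2 142.5]]
wrist pin [308.57377049 120.86885246] 122 [[536.8 298.  121. ]] far pin in scene (537.5,295.9) top (535.5,294.7)
t7 hole [247.  218.9] [14.1 14.5] [[576.6 151.4 142.5]]
near pin scene (578,152) top(575.5,150.5)
```

View pics/c7.png

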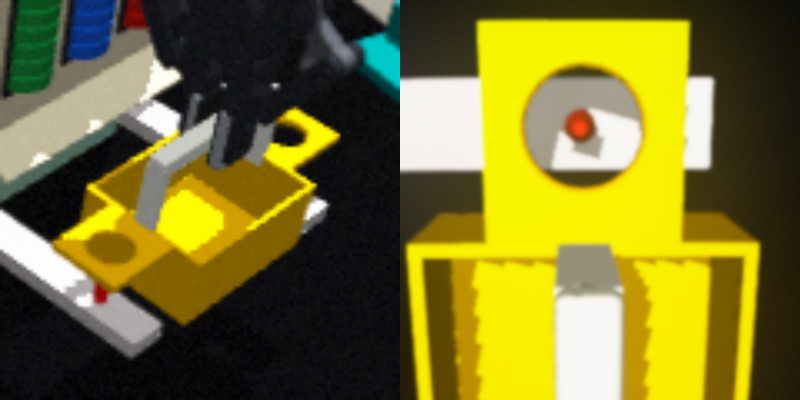

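Both pins are within about 1.5 mm of the hole centres. I'm lowering slowly.

arm_command(
  rot=[
    [0,0.3,0],
    [0,0,0],
    [0,0,0],
    [0,0,0],
    [0,0,0],
  ],
  slide=[
    [-1,0,-7],
    [0,0,-7],
    [0,0,-6],
    [0,0,0],
    [0,0,0],
  ],
  gripper=[5,5,5,5,5],
)

```text
clock: 7.05
eef_pos: [560.3, 224.5, 141.3]
tool_rot: [-3.141, -0.001, 0.271]
force: [0.0, -0.4, -2.4]
width: 10.7
```

```bash
python3 look.py 8
```

```text
7.2 [560.5 224.6 141.8] [-1.7996e+02 -1.0000e-01  1.5520e+01] [ 0.1 -0.1 -2.6] [-0.08 -0.02  0.01] 10.771699559218549
w8 hole [311.3 123.2] [59.7 59.9] [[538.3 299.  121.3]]
wrist pin [307.54605263 125.22368421] 152 [[537.  297.8 121. ]] far pin in scene (537.5,295.9) top (535.5,294.7)
s8 hole [399.6 223.4] [ 9.7 10.9] [[582.8 145.3 121.3]]
t8 hole [248.  220.1] [14.1 14.7] [[576.  151.9 121.3]]
near pin scene (578,152) top(575.5,150.5)
```

View pics/c8.png

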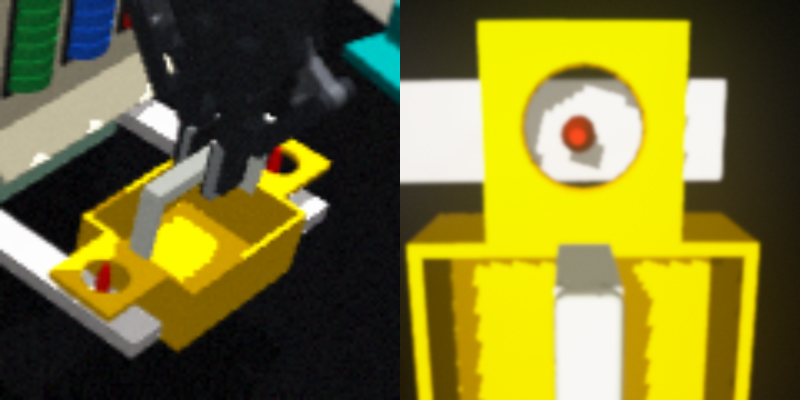

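Both pins are now through the holes: in the scene crop they stand at (105,275) and (277,158). I'll nudge (−1,−1) and lower until contact.

arm_command(
  rot=[
    [0,0,0],
    [0,0,0],
    [0,0,0],
    [0,0,0],
  ],
  slide=[
    [-1,-1,-5],
    [0,0,-4],
    [0,0,-2],
    [0,0,0],
  ],
  gripper=[5,5,5,5],
)

```text
clock: 7.53
eef_pos: [559.9, 223.6, 130.6]
tool_rot: [-3.141, -0.004, 0.271]
force: [0.1, -0.1, -2.5]
width: 10.6
```

arm_command(
  rot=[
    [0,0,0],
    [0,0,0],
  ],
  slide=[
    [0,0,-2],
    [0,0,0],
  ],
  gripper=[5,5],
)

```text
clock: 7.7
eef_pos: [560.2, 223.9, 129.0]
tool_rot: [-3.141, -0.004, 0.271]
force: [-1.0, -0.5, -1.1]
width: 10.5
```

arm_command(
  rot=[
    [0,0,0],
    [0,0,0],
  ],
  slide=[
    [0,0,-1.5],
    [0,0,0],
  ],
  gripper=[5,5],
)

```text
clock: 7.87
eef_pos: [560.2, 223.9, 129.3]
tool_rot: [-3.141, -0.005, 0.271]
force: [-0.1, -0.6, -2.2]
width: 11.0
```

arm_command(
  rot=[
    [0,0,0],
    [0,0,0],
  ],
  slide=[
    [0,0,-1.5],
    [0,0,0],
  ],
  gripper=[5,5],
)

```text
clock: 8.03
eef_pos: [560.4, 224.1, 129.1]
tool_rot: [3.142, -0.006, 0.27]
force: [-0.1, -0.4, -1.6]
width: 10.9
```

arm_command(
  rot=[
    [0,0,0],
    [0,0,0],
  ],
  slide=[
    [0,0,-3],
    [0,0,-2],
  ],
  gripper=[5,5],
)

```text
clock: 8.2
eef_pos: [560.4, 224.1, 128.7]
tool_rot: [3.14, -0.007, 0.27]
force: [-4.1, -2.3, 12.9]
width: 11.2
```

```bash
python3 look.py 9
```

```text
8.35 [560.4 224.1 128.7] [179.9   -0.42  15.46] [-5.1 -2.7 17.3] [-0.61  1.02 -0.03] 10.652712574809154
w9 hole [311.8 123.5] [60.2 60.5] [[538.8 298.6 108.2]]
wrist pin [306.75274725 125.54395604] 182 [[536.9 297.8 121. ]] far pin in scene (537.5,295.9) top (535.5,294.7)
s9 hole [400.2 226.8] [13.5 14.5] [[579.8 150.8 108.2]]
t9 hole [248.9 220.7] [13.9 14.8] [[576.1 151.8 108.2]]
near pin scene (578,152) top(575.5,150.5)
```

View pics/c9.png

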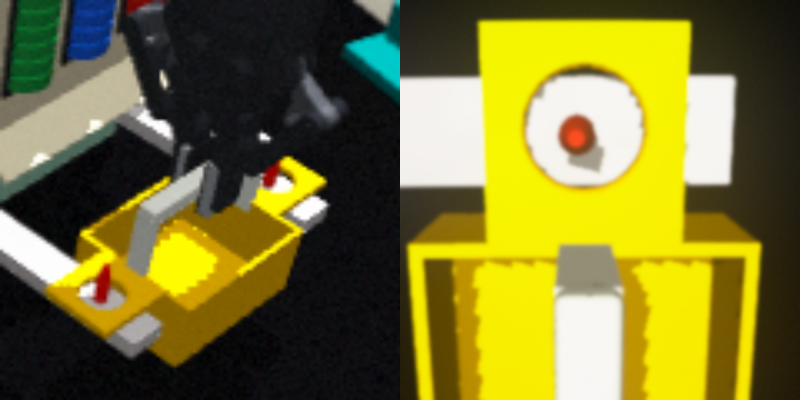

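The ears are down on the arms: 17 N contact, and TCP z matches table height + 60. I'll ease the pressure and release.

arm_command(
  rot=[
    [0,0,0],
    [0,0,0],
  ],
  slide=[
    [0,0,0.3],
    [0,0,0],
  ],
  gripper=[5,5],
)

```text
clock: 8.52
eef_pos: [560.8, 224.4, 129.8]
tool_rot: [3.14, -0.009, 0.27]
force: [0.7, -0.1, -2.4]
width: 10.9
```

arm_command(
  rot=[
    [0,0,0],
    [0,0,0],
    [0,0,0],
    [0,0,0],
    [0,0,0],
  ],
  slide=[
    [0,0,0],
    [0,0,0],
    [0,0,0],
    [0,0,0],
    [0,0,0],
  ],
  gripper=[20,30,40,50,50],
)

```text
clock: 8.93
eef_pos: [561.5, 224.9, 128.8]
tool_rot: [3.141, -0.01, 0.27]
force: [0.4, 0.1, 0.6]
width: 50.0
```

```bash
python3 look.py 10
```

```text
9.0833 [561.4 224.8 128.8] [179.96  -0.57  15.46] [-0.4 -0.2  0.1] [ 0.03 -0.01 -0.  ] 49.534703636569176
w10 hole [309.1 124.3] [60.  60.5] [[538.9 298.8 108.3]]
wrist pin [303.83510638 126.64893617] 188 [[537.  297.9 121. ]] far pin in scene (537.5,295.9) top (535.5,294.7)
s10 hole [400.2 226.9] [13.2 14.5] [[580.3 150.4 108.3]]
t10 hole [248.7 220.5] [14. 15.] [[576.3 152.1 108.3]]
near pin scene (578,152) top(575.5,150.5)
```

View pics/c10.png

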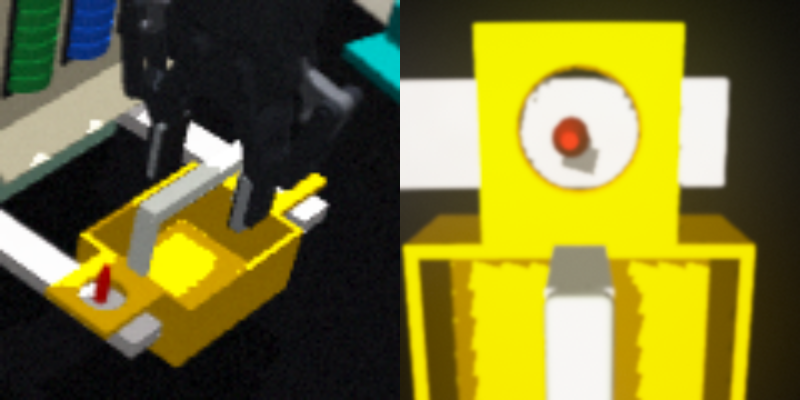

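The fingers are free of the bar and the tray stays on the arms. Retreating straight up.

arm_command(
  rot=[
    [0,0,0],
    [0,0,0],
    [0,0,0],
    [0,0,0],
    [0,0,0],
  ],
  slide=[
    [0,0,8],
    [0,0,15],
    [0,0,25],
    [0,0,30],
    [0,0,30],
  ],
  gripper=[50,50,50,50,50],
)

```text
clock: 9.5
eef_pos: [556.3, 222.3, 235.1]
tool_rot: [3.139, 0.005, 0.271]
force: [0.4, 0.4, -0.6]
width: 49.9
```

arm_command(
  rot=[
    [0,0,0],
    [0,0,0],
    [0,0,0],
    [0,0,0],
    [0,0,0],
  ],
  slide=[
    [0,0,30],
    [0,0,20],
    [0,0,10],
    [0,0,0],
    [0,0,0],
  ],
  gripper=[50,50,50,50,50],
)

```text
clock: 9.92
eef_pos: [558.6, 224.5, 309.1]
tool_rot: [-3.141, -0.01, 0.272]
force: [0.3, 0.1, 0.0]
width: 49.9
```

```bash
python3 look.py 11; python3 - <<'E'
from h import *
p,d,c=load('s11');hsv=cv2.cvtColor(p,cv2.COLOR_RGB2HSV)
Y=(hsv[...,0]>18)&(hsv[...,0]<35)&(hsv[...,1]>120)&(hsv[...,2]>60)
P=cloud(c,d,Y); y=np.array([-.268,.963]);s=(P[:,:2]-[557,223.5])@y
for a,b in((-97,-60),(60,97)):
    q=P[(s>a)&(s<b)];print(len(q),np.percentile(q[:,2],[10,50,90]))
E
```

```text
10.0667 [558.  224.1 307.3] [179.98  -0.4   15.56] [-0.2  0.4  0.1] [ 0.05  0.02 -0.04] 50.34202701867847
w11 hole [313.4 223.1] [ 20.8 183. ] [[549.6 255.8 286.8]]
wrist pin [311.12195122 117.97560976] 41 [[537.5 296.8 121. ]] far pin in scene (537.5,295.9) top (535.5,294.7)
s11 hole [400.4 226.8] [13.6 14.4] [[725.9  28.6 286.8]]
t11 hole [248.7 220.3] [14.  14.5] [[560.7 131.  286.8]]
near pin scene (578,152) top(575.5,150.5)

290 [101.45750854 105.10970267 106.54379828]
141 [ 99.68109043 105.20812122 106.48160684]
```

View pics/s11.png

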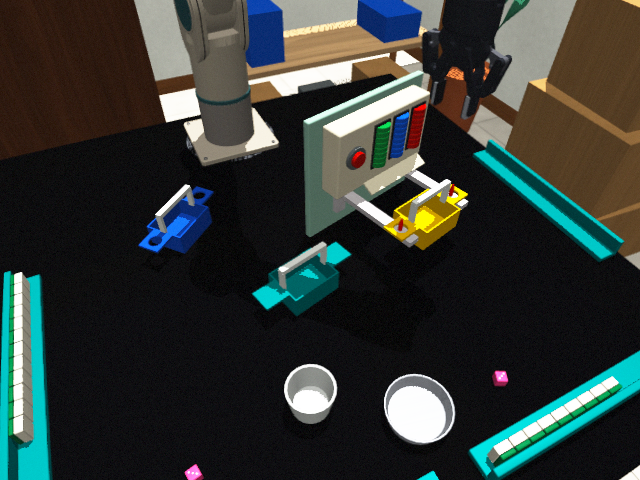

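View pics/w11.png

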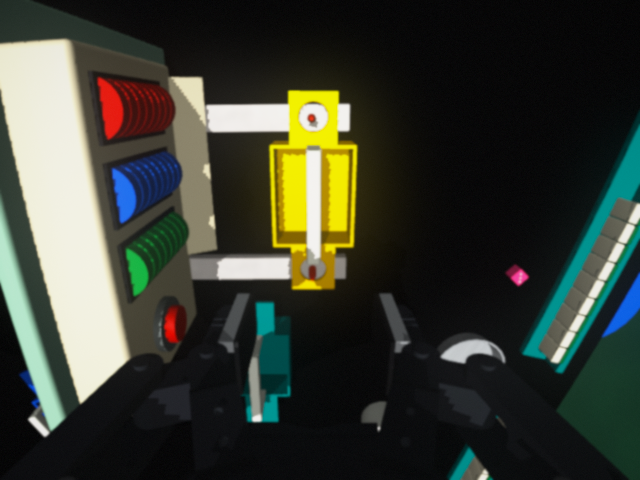

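The tray hangs level, with both ear tops at z≈105 and both pins through the holes (scene (401,226) and (451,190), wrist (312,118) and (312,271)). The teal tray and teacup haven't moved, and the gripper is clear.

```bash
python3 -c "
from cell import ctrl; print(ctrl.finish_job())"
```

```text
the job is handed in; nothing more can be done
None
```

The yellow chip tray now hangs by both ears on the two red pins. I gripped it by its handle, lowered it until both ears touched the white arms (about 17 N), then let go and backed straight up. The job was handed in at about 10 s.

**Last checks:**
- **Level:** both ear tops measured at a height of about 105 mm, which matches ears resting on the 100 mm arms.
- **Pins:** both pins show through the ear holes in the wrist and scene views.
- **Bystanders:** the teal tray, teacup and blue tray stand where they were in the pictures.
- **Gripper:** it is about 180 mm above the hanging tray, reads no force and touches nothing.

**Disagreements:** the cameras differed by 2–3 mm on the tray and pin positions. I corrected this by comparing the holes with the pins while lowering. The last automated hole positions, taken after the retreat, are not usable because they assumed the tray was still in the gripper. I judged the final state from the pictures and depth readings instead.

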